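# Clamp the toolbox with the notched slide stop

### The job

Lift the release bar of the carriage and, holding it up, slide the carriage along its rail so that its sprung pad pushes the toolbox home against the end-stop buffers and presses it with about 13 N, never more than 20 N. Then let go so that the catch drops into a notch and the toolbox stays clamped, upright and square, and leave the other things on the shelf where they are.

Things in the scene. Friction and masses are not known exactly. Their poses are not given: they have to be found in the camera images.
- track: straight aluminium rail fixed to the shelf, 34 mm wide, 460 mm long along its own y, 22 mm high; origin on the shelf under the rail's mid-width. A strip of square notches, 8 mm apart, runs along its top; near the -y end they begin with one long parking slot (about 50 mm) in which the carriage starts. Its own +y points from the carriage towards the end stop; its own -x side (towards the robot) is the lane in which the toolbox stands
- carriage (a joint): position of the grey carriage (80 x 64 mm, top 52 mm above the shelf) along the rail, m, growing along the rail's +y towards the end stop, travel 0 to 0.225; it runs with about 1 N of friction once the catch is out of its notch. Its push arm reaches over the lane
- bar (a joint): how far the release bar is lifted, m: 0 to 0.003 = catch pin down in a notch, about 0.0085 = pin resting on top of a tooth, above 0.009 = free to slide, 0.016 = top of its travel. Its spring and weight pull it down with 5 N (down) to 8 N (up). It catches by itself: where the pin is let down onto a tooth, a sideways push moves the carriage until the pin drops into the next notch
- bar_grip (a point): centre of the release bar: a black horizontal bar 80 mm long across the rail (along the rail's x), 12 mm wide along the rail, 14 mm tall, on two posts 62 mm apart, 41 mm of free space between bar and carriage top; this point is 100 mm above the shelf when down and rides with the carriage. The bar has no side play on the carriage: moving the bar along the rail moves the carriage
- pad: black rubber pad on the push arm, 90 mm wide, 44 mm tall, 48 mm above the shelf at its middle; origin at the centre of its back, its face is 8 mm ahead (towards the end stop). It is sprung: it gives way backwards by up to 18 mm at 1.2 N per mm from no load, then is solid. As the nearest notch may lie up to 8 mm back, the pad loses up to 10 N when the carriage settles in its notch
- endstop: fixed steel end-stop bracket across the lane, 170 mm wide, 80 mm tall, at the rail's +y end; origin on the shelf at the middle of the plate's face that looks at the toolbox. Two round rubber buffers (32 mm across) on set screws stand out before that face; they do not move in use, but they are screwed out differently each time, anything from 12 to 45 mm, and that is not measured
- toolbox: closed black plastic toolbox, 160 mm (along its x, across the lane) x 110 mm (along its y) x 90 mm tall, with a carry handle on the lid to 113 mm; about 0.5 to 0.9 kg, loose on the shelf between pad and end stop, 2.5 to 6.5 N to slide; origin at the centre of its underside
- nozzle: bystander: stainless steel spray nozzle standing upright, 32 mm across, 77 mm tall; past the end stop; origin under its centre
- wedge: bystander: green stepped silicone wheel wedge, 50 x 100 x 46 mm; beyond the rail; origin under its centre
- dropper: bystander: closed amber glass dropper bottle, 34 mm across, 95 mm tall; behind the carriage's push arm; origin under its centre
- handvac: bystander: white hand vacuum, 85 x 300 mm, 128 mm tall over its handle; origin under its centre
- polish: bystander: grey plastic polish bottle, 60 mm across, 150 mm tall; origin under its centre
- waxtin: bystander: low round wax tin, 80 mm across, 40 mm tall; origin under its centre
Not all that is in view belongs to the job. Leave any purple look-alike of the toolbox alone.

How it is judged:
By the outcome, as a careful person would: the job done as asked, in the order asked, and still so for the second after the job is handed in, with the robot touching nothing.
It also fails if it takes over 54 s, if anything falls off the work surface, if the arm or the gripper's body presses on something with over 40 N, if the wrist force passes 120 N, or if a joint passes its speed limit or range.

### The arm

A 7-joint arm with a two-finger parallel gripper is mounted at the origin on the work surface. World frame = base frame: x ahead of the robot, y to its left, z up, the work surface at z = 0. Lengths are in m, angles in rad, forces in N, time in s.
With the tool pointing down it reaches from about 0.35 to 0.9 m from the base axis. Payload 8.1 kg.
Tool frame: the origin (TCP) lies midway between the tips of the shut fingers; the grasp point (between the pads) lies 19 mm behind it (robot.grip_depth is the distance from the TCP to the grasp point, in m); z points along the fingers, y is the line along which they close (so a half turn about z gives the same grasp; the last joint's range is limited). The gripper opens to 85 mm and grips with 20 to 120 N. Pads are 22 mm wide; open, the fingers measure 114 mm over their backs; the gripper's body (76 mm by 85 mm) begins 54 mm behind the grasp point. The pads swing forward as they close: fully open they stand 13 mm farther back than shut.
Start: joints at [1.2, 0.434, 0.025, 1.573, -0.012, 1.134, -0.075], TCP at [0.165, -0.603, 0.231] pointing down, gripper open.
Joint ranges: [-2.62, 2.62], [-0.44, 2.09], [-1.27, 1.32], [0.08, 2.57], [-1.32, 4.46], [0.12, 2], [-2.74, 2.74]. Speed limits (rad/s): [2.22, 2.22, 3.01, 3.01, 3.14, 3.14, 3.14].

### API

Orientations are given as a 3x3 rotation matrix whose columns are the frame's x, y, z axes.
In Python, from cell import robot, cams, spotter gives the robot as it stands.
- The arm moves only by the shell command python3 -m creep 'ROWS'. ROWS is JSON, a list of rows, each a list of 7 numbers: the opening, from 0 (shut) to 1 (fully open), then the shift along the tool's x, y, z in mm, then the turn, a rotation vector about the tool's x, y, z in degrees. A call has 1 to 8 rows; each row is the pose to reach, as a shift and turn from the pose commanded when the call began, along the tool's axes at that moment; what a row does not reach only later rows make up. A row lasts 1/10 s, in which the tool goes at most 50 mm and 8.59 degrees, less where a joint would pass 70% of its speed; a pose out of reach is approached as far as the arm can. A call with a gripper value outside its range is refused whole. The fingers move at their own pace and stop on an object; the grip force is fixed at half the most. Time passes only in rows, so rows that repeat a pose let the fingers close. It gives the time, the measured TCP pose, the force, the opening and the grip force at its end, in the units of the state.
- robot.read_state(): the state, without advancing time (a new reading comes with each control period).
- cams.capture(name): name is "side" or "top" or "wrist"; returns (picture, depth): 400x640x3 uint8, red, green, blue; 400x640 float32, m along the optical axis (not along the pixel's ray), 0 where there is no reading.
- cams.get_calibration(name): a dict with "vfov" (degrees; the focal length in pixels is half the picture's height over the tangent of half this angle, whatever the lens; pixels are square), "cx", "cy" (the principal point, pixels), "cam_to_world" (4x4, takes a point from camera to world coordinates); the wrist camera has in their place "tool_from_camera" (4x4, takes a point from camera to tool coordinates, whose origin is the TCP and whose axes are the flange's). Camera axes: x right, y down, z forward; pixel columns grow to the right and rows downward; lengths in m; the calibration is good to about 2 mm. The wrist camera is an equidistant fisheye: a pixel r from the principal point sees the ray r / f radians off the axis. A picture is of the moment at which its call begins: read the wrist's pose just before it. get_calibration takes no time and is no camera call.
- robot.sign_off(): hands the job in; it is judged then, once.
Trained networks look in the newest picture that a camera, given by its name, has taken for a name from the list of things; names that differ only in an ending like _2 or _b are one class to them, and where a whole thing is asked for, a point or a joint stands for the part that bears it (a point fixed in the world has none). Each returns a list of dicts, best first, with "confidence" (0 to 1); they miss things now and then, are a little off and sometimes report something else, mostly with a low value. They report only what shows in the picture. A call takes as long as a camera call. They do not tell look-alikes from the thing itself.
- spotter.cut_out(camera, label): "mask" (400x640 bool, what is visible of it) and "uv" ([column, row] in pixels, amid what is visible of it).
The state is a dict: "t": time; "q": joint angles; "dq": joint speeds; "tau": joint torques, N m; "position": TCP position; "orientation": TCP orientation; "wrist_force": force on the tool from outside, world axes, zero at the start; "ft_torque": the same for the moment, N m; "width": finger opening in m; "grasp_force": force on a finger pad.
Only numpy, scipy, OpenCV 4.12 (cv2) and the standard library are available. Lean on these libraries where they do the work, as an engineer would, in place of code of your own. Each camera call takes 0.05 s, during which the arm holds its last target. There are 200 camera calls.

## Working session

There is one attempt and no reset: what is moved stays moved. The work goes in short steps, Python scripts to look and compute and a shell command to move; the robot and the scene stay as the last step left them, time stands still between calls to the robot, and variables do not carry over. Pictures are saved under pics/ and viewed, at most 10 in all, crops included, and the job is handed in when it is done.

```bash
mkdir -p pics; ls
cat > h.py <<'E'
import numpy as np, cv2
from cell import robot, cams, spotter
def save(n,img): cv2.imwrite('pics/'+n,img[:,:,::-1])
def pts(cam,depth,uv):
    c=cams.get_calibration(cam); f=200/np.tan(np.radians(c['vfov'])/2)
    uv=np.atleast_2d(uv).astype(int); z=depth[uv[:,1],uv[:,0]]
    P=np.c_[(uv[:,0]-c['cx'])/f*z,(uv[:,1]-c['cy'])/f*z,z,np.ones(len(z))]
    return (P@np.array(c['cam_to_world']).T)[:,:3][z>0]
def mpts(cam,depth,m):
    r,c=np.nonzero(m); return pts(cam,depth,np.c_[c,r])
E
python3 - <<'E'
from h import *
s=robot.read_state(); print(s['t'],s['position'],np.round(s['orientation'],3).tolist())
for c in ('top','side'):
    im,d=cams.capture(c); save(c+'0.png',im); np.save(c+'0.npy',d)
    print(c,np.round(cams.get_calibration(c)['cam_to_world'],3).tolist())
    for l in ('track','carriage','bar','pad','endstop','toolbox'):
        for r in spotter.cut_out(c,l)[:2]:
            p=mpts(c,d,r['mask'])
            print(l,round(r['confidence'],2),np.round(r['uv']),r['mask'].sum(),np.round(np.median(p,0),3) if len(p) else '',np.round(np.percentile(p,[2,98],0),3).tolist() if len(p) else '')
E
```

```text
pics
0.0 [ 0.16518011 -0.60224399  0.23049628] [[0.964, 0.265, -0.001], [0.265, -0.964, 0.002], [-0.0, -0.002, -1.0]]
top [[-0.024, -0.982, 0.185, 0.296], [-0.999, 0.029, 0.022, 0.004], [-0.027, -0.185, -0.982, 1.235], [0.0, 0.0, 0.0, 1.0]]
carriage 0.94 [354. 189.] 1230 [ 0.526 -0.071  0.055] [[0.395, -0.118, 0.005], [0.588, -0.011, 0.109]]
bar 0.5 [362. 175.] 164 [ 0.554 -0.087  0.107] [[0.514, -0.102, 0.051], [0.588, -0.077, 0.111]]
pad 0.46 [334. 221.] 175 [ 0.445 -0.017  0.068] [[0.407, -0.04, 0.002], [0.484, -0.005, 0.075]]
endstop 0.69 [395. 230.] 174 [ 0.412 -0.162  0.05 ] [[0.399, -0.184, 0.001], [0.436, -0.149, 0.095]]
endstop 0.66 [207. 208.] 1666 [0.496 0.311 0.043] [[0.417, 0.271, 0.001], [0.576, 0.358, 0.083]]
toolbox 0.94 [288. 215.] 2979 [0.458 0.096 0.091] [[0.38, 0.04, 0.055], [0.539, 0.155, 0.113]]
toolbox 0.94 [448. 268.] 3558 [ 0.328 -0.292  0.09 ] [[0.245, -0.365, 0.02], [0.411, -0.227, 0.113]]
side [[-0.701, -0.449, 0.554, -0.156], [-0.713, 0.436, -0.549, 0.699], [0.005, -0.78, -0.626, 0.832], [0.0, 0.0, 0.0, 1.0]]
track 0.97 [336. 211.] 2274 [ 0.543 -0.04   0.
[... 223 characters left out ...]
003], [0.567, 0.418, 0.078]]
bar 0.58 [238. 276.] 2319 [0.498 0.312 0.032] [[0.414, 0.282, 0.002], [0.578, 0.359, 0.082]]
bar 0.49 [338. 178.] 151 [ 0.543 -0.085  0.102] [[0.512, -0.096, 0.066], [0.584, -0.077, 0.111]]
pad 0.61 [345. 220.] 343 [ 0.442 -0.012  0.053] [[0.403, -0.04, 0.003], [0.487, -0.004, 0.072]]
pad 0.43 [238. 275.] 2277 [0.499 0.312 0.033] [[0.414, 0.284, 0.004], [0.578, 0.359, 0.082]]
endstop 0.59 [236. 273.] 2321 [0.5   0.312 0.032] [[0.414, 0.28, 0.002], [0.579, 0.359, 0.082]]
toolbox 0.85 [325. 313.] 4710 [0.239 0.277 0.09 ] [[0.186, 0.173, 0.011], [0.31, 0.337, 0.113]]
toolbox 0.8 [438. 193.] 2661 [ 0.308 -0.273  0.082] [[0.239, -0.358, 0.009], [0.412, -0.223, 0.112]]
```

View pics/top0.png

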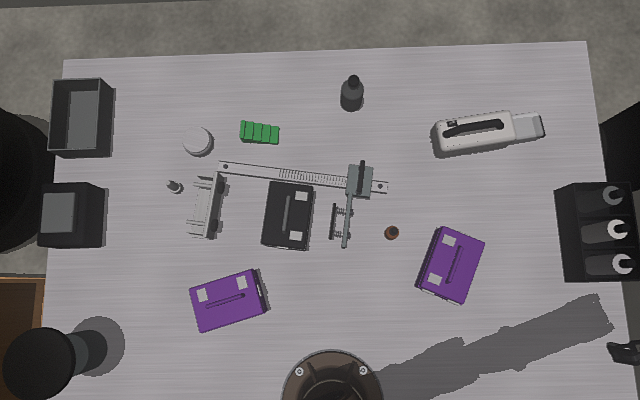

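View pics/side0.png

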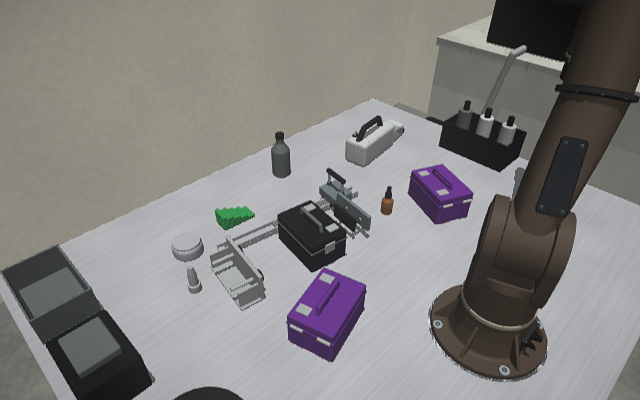

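Run:
```python
from h import *
d=np.load('top0.npy')
r,c=np.mgrid[0:400,0:640]
P=pts('top',d,np.c_[c.ravel(),r.ravel()])
def box(x,y,z):
    m=(P[:,0]>x[0])&(P[:,0]<x[1])&(P[:,1]>y[0])&(P[:,1]<y[1])&(P[:,2]>z[0])&(P[:,2]<z[1]); return P[m]
def rect(n,p):
    q=cv2.minAreaRect((p[:,:2]*1000).astype(np.float32)); print(n,len(p),np.round(q[0]),np.round(q[1]),round(q[2],1),'z',round(np.median(p[:,2]),4))
rect('toolbox lid',box((.36,.56),(.02,.18),(.08,.1)))
rect('bar',box((.49,.62),(-.14,-.04),(.095,.12)))
rect('carr',box((.49,.62),(-.14,-.02),(.045,.06)))
rect('pad/arm',box((.38,.50),(-.06,.02),(.06,.085)))
rect('endstop top',box((.38,.62),(.27,.4),(.075,.09)))
t=box((.5,.63),(-.2,.4),(.015,.027)); rect('track',t)
```

```text
toolbox lid 2655 [461. 100.] [110. 163.] 81.2 z 0.0905
bar 157 [552. -87.] [12. 81.] 80.7 z 0.1068
carr 597 [545. -86.] [64. 92.] 81.3 z 0.0524
pad/arm 307 [442. -32.] [ 45. 119.] 80.9 z 0.0735
endstop top 284 [491. 323.] [160. 126.] 11.3 z 0.0802
track 1108 [543. 119.] [562. 126.] 82.5 z 0.0212
```

Top view: black toolbox at about (288,215), carriage and bar at (360,178), end stop at (205,205), dropper at (391,232). The purple boxes at (228,300) and (450,265) are look-alikes. Next I refine the rail frame.

Run:
```python
from h import *
d=np.load('top0.npy')
r,c=np.mgrid[0:400,0:640]
P=pts('top',d,np.c_[c.ravel(),r.ravel()])
a=np.radians(81.); 
u=lambda a:np.array([np.cos(a),np.sin(a)]); v=lambda a:np.array([np.sin(a),-np.cos(a)])
o=np.array([.552,-.087])
for k in range(3):
    Y=(P[:,:2]-o)@u(a); X=(P[:,:2]-o)@v(a)
    m=(abs(X)<.025)&(Y>.06)&(Y<.36)&(P[:,2]>.014)&(P[:,2]<.03)
    q=np.array([(y,np.median(X[m&(abs(Y-y)<.006)])) for y in np.arange(.07,.34,.01) if (m&(abs(Y-y)<.006)).sum()>3])
    s,b=np.polyfit(q[:,0],q[:,1],1); a-=np.arctan(s); print('rail angle',np.degrees(a),'offset of rail from bar mm',b*1000)
Y=(P[:,:2]-o)@u(a); X=(P[:,:2]-o)@v(a)
def ext(n,x,y,z):
    m=(X>x[0])&(X<x[1])&(Y>y[0])&(Y<y[1])&(P[:,2]>z[0])&(P[:,2]<z[1])
    print(n,m.sum(),'X',np.round(np.percentile(X[m],[1,99])*1000),'Y',np.round(np.percentile(Y[m],[1,99])*1000))
ext('toolbox',(-.2,.05),(.08,.3),(.085,.1))
ext('pad',(-.2,-.05),(.01,.1),(.06,.08))
ext('endstop',(-.2,.05),(.3,.5),(.074,.09))
ext('bar',(-.06,.06),(-.03,.03),(.095,.12))
S=robot.read_state(); R=np.array(S['orientation']); p=np.array(S['position'])
T=np.r_[o,.24]; print('shift mm',R.T@(T-p)*1000)
tx=np.degrees(np.arctan2(R[1,0],R[0,0])); print('turn about tool z',tx-(np.degrees(a)-90))
```

```text
rail angle 80.54109988592195 offset of rail from bar mm -1.7923398364501781
rail angle 80.5341870151061 offset of rail from bar mm -1.8723434525328115
rail angle 80.53419840149535 offset of rail from bar mm -1.8724823444484333
toolbox 2623 X [-198.  -41.] Y [115. 223.]
pad 326 X [-177.  -52.] Y [14. 59.]
endstop 304 X [-198.  -35.] Y [360. 488.]
bar 157 X [-40.  38.] Y [-6.  6.]
shift mm [ 509.30388598 -395.11164468   -8.68462002]
turn about tool z 24.802582674568196
```

```bash
python3 -m creep '[[1,509,-395,0,0,0,24.5],[1,509,-395,0,0,0,24.5],[1,509,-395,0,0,0,24.5],[1,509,-395,0,0,0,24.5],[1,509,-395,0,0,0,24.5],[1,509,-395,0,0,0,24.5],[1,509,-395,0,0,0,24.5],[1,509,-395,0,0,0,24.5]]'
```

```text
t: 1.5
position: [0.4059, -0.2814, 0.2317]
orientation: [[0.987, -0.159, 0.001], [-0.159, -0.987, -0.001], [0.001, 0.0, -1.0]]
wrist_force: [1.6, -0.7, 0.3]
width: 0.0851
grasp_force: 0.0
```

```bash
cat > rel.py <<'E'
from h import *
import sys
def goal(T,yaw):
    S=robot.read_state(); R=np.array(S['orientation']); p=np.array(S['position'])
    print('t',S['t'],'pos',np.round(p,4),'shift mm',np.round(R.T@(np.array(T)-p)*1000,1),'turn z',round(np.degrees(np.arctan2(R[1,0],R[0,0]))-yaw,2),'tilt',np.round(R[:,2],3),'F',np.round(S['wrist_force'],1),'w',round(S['width'],4))
if __name__=='__main__': goal([float(x) for x in sys.argv[1:4]],float(sys.argv[4]))
E
python3 rel.py .552 -.087 .2 -9.4
```

```text
t 1.5 pos [ 0.4059 -0.2814  0.2317] shift mm [ 113.2 -215.2   31.7] turn z 0.23 tilt [ 0.001 -0.001 -1.   ] F [ 1.6 -0.7  0.3] w 0.0851
```

```bash
python3 -m creep '[[1,113,-215,30,0,0,0],[1,113,-215,30,0,0,0],[1,113,-215,30,0,0,0],[1,113,-215,30,0,0,0],[1,113,-215,30,0,0,0],[1,113,-215,30,0,0,0],[1,113,-215,30,0,0,0],[1,113,-215,30,0,0,0]]'
python3 - <<'E'
from h import *
from rel import goal
S=robot.read_state(); im,d=cams.capture('wrist'); save('w1.png',im); np.save('w1.npy',d)
c=cams.get_calibration('wrist'); f=200/np.tan(np.radians(c['vfov'])/2)
R=np.array(S['orientation']);p=np.array(S['position'])
goal([.552,-.087,.081],-9.4)
r,cc=np.mgrid[0:400,0:640]; dx=cc-c['cx'];dy=r-c['cy'];rr=np.hypot(dx,dy)+1e-9;th=rr/f
ok=(d>0)&(th<1.3)
k=np.tan(th)/rr
Q=np.stack([dx*k*d,dy*k*d,d,np.ones_like(d)],-1)[ok]
W=(Q@np.array(c['tool_from_camera']).T)[:,:3]@R.T+p
m=(abs(W[:,2]-.107)<.006)&(np.hypot(W[:,0]-.552,W[:,1]+.087)<.06)
q=cv2.minAreaRect((W[m,:2]*1000).astype(np.float32)); print('bar',m.sum(),np.round(q[0],1),np.round(q[1],1),q[2],np.median(W[m,2]))
E
```

```text
t: 2.3
position: [0.5502, -0.0901, 0.2013]
orientation: [[0.987, -0.161, -0.0], [-0.161, -0.987, -0.001], [-0.0, 0.001, -1.0]]
wrist_force: [0.2, -0.7, 0.4]
width: 0.0856
grasp_force: 0.0
t 2.35 pos [ 0.5501 -0.0905  0.2014] shift mm [  1.3  -3.8 120.4] turn z 0.11 tilt [-0.    -0.001 -1.   ] F [ 0.7 -0.1 -0.1] w 0.0856
bar 1324 [554.8 -87.8] [11.4 79. ] 81.0171890258789 0.10734657270042083
```

View pics/w1.png

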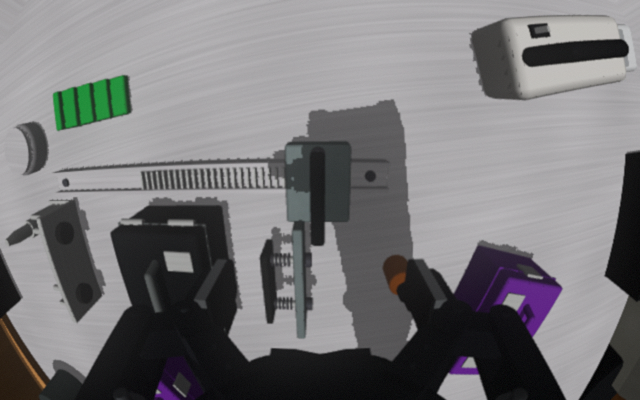

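The wrist view shows the bar at (318,195), between the open fingers and with free space on both sides. The rail, notches and pad are visible too. I measured the bar at (0.555,-0.088), so I'll descend and grip it.

```bash
python3 -m creep '[[1,3,-3,0,0,0,0],[1,3,-3,40,0,0,0],[1,3,-3,80,0,0,0],[1,3,-3,105,0,0,0],[1,3,-3,120,0,0,0],[1,3,-3,120,0,0,0],[1,3,-3,120,0,0,0]]' && python3 -m creep '[[0,0,0,0,0,0,0],[0,0,0,0,0,0,0],[0,0,0,0,0,0,0],[0,0,0,0,0,0,0],[0,0,0,0,0,0,0],[0,0,0,0,0,0,0],[0,0,0,0,0,0,0],[0,0,0,0,0,0,0]]'
```

```text
t: 3.05
position: [0.5544, -0.0869, 0.0818]
orientation: [[0.987, -0.16, 0.0], [-0.16, -0.987, -0.0], [0.0, 0.0, -1.0]]
wrist_force: [1.0, 0.7, 0.6]
width: 0.0856
grasp_force: 0.0
t: 3.85
position: [0.5543, -0.0864, 0.0817]
orientation: [[0.987, -0.159, 0.0], [-0.159, -0.987, -0.0], [0.0, 0.0, -1.0]]
wrist_force: [-1.6, -0.6, 5.3]
width: 0.0108
grasp_force: 60.0
```

```bash
python3 -m creep '[[0,0,0,-4,0,0,0],[0,0,0,-8,0,0,0],[0,0,0,-12.5,0,0,0],[0,0,0,-12.5,0,0,0],[0,0,0,-12.5,0,0,0]]'
```

```text
t: 4.35
position: [0.5542, -0.0864, 0.0937]
orientation: [[0.987, -0.159, 0.0], [-0.159, -0.987, -0.0], [0.0, 0.0, -1.0]]
wrist_force: [4.3, -1.0, -7.9]
width: 0.0109
grasp_force: 58.3
```

```bash
python3 -m creep '[[0,0,-5,0,0,0,0],[0,0,-13,0,0,0,0],[0,0,-21,0,0,0,0],[0,0,-29,0,0,0,0],[0,0,-37,0,0,0,0],[0,0,-42,0,0,0,0],[0,0,-45,0,0,0,0],[0,0,-45,0,0,0,0]]'
```

```text
t: 5.15
position: [0.5615, -0.041, 0.0939]
orientation: [[0.987, -0.158, 0.0], [-0.158, -0.987, 0.001], [0.0, -0.001, -1.0]]
wrist_force: [4.1, 0.5, -6.7]
width: 0.0108
grasp_force: 58.5
```

```bash
python3 -m creep '[[0,0,-4,0,0,0,0],[0,0,-9,0,0,0,0],[0,0,-14,0,0,0,0],[0,0,-19,0,0,0,0],[0,0,-24,0,0,0,0],[0,0,-28,0,0,0,0],[0,0,-30,0,0,0,0],[0,0,-30,0,0,0,0]]'
```

```text
t: 5.95
position: [0.5661, -0.0125, 0.0938]
orientation: [[0.987, -0.159, -0.0], [-0.159, -0.987, -0.001], [-0.0, 0.001, -1.0]]
wrist_force: [3.6, -2.4, -7.8]
width: 0.0106
grasp_force: 58.6
```

```bash
python3 -m creep '[[0,0,-4,0,0,0,0],[0,0,-9,0,0,0,0],[0,0,-14,0,0,0,0],[0,0,-19,0,0,0,0],[0,0,-24,0,0,0,0],[0,0,-28,0,0,0,0],[0,0,-30,0,0,0,0],[0,0,-30,0,0,0,0]]' && python3 -m creep '[[0,0,-3,0,0,0,0],[0,0,-7,0,0,0,0],[0,0,-11,0,0,0,0],[0,0,-15,0,0,0,0],[0,0,-19,0,0,0,0],[0,0,-23,0,0,0,0],[0,0,-25,0,0,0,0],[0,0,-25,0,0,0,0]]'
```

```text
t: 6.75
position: [0.5709, 0.017, 0.0937]
orientation: [[0.987, -0.16, -0.0], [-0.16, -0.987, -0.001], [-0.0, 0.001, -1.0]]
wrist_force: [3.9, -3.6, -6.9]
width: 0.0113
grasp_force: 58.6
t: 7.55
position: [0.5749, 0.0416, 0.0937]
orientation: [[0.987, -0.16, -0.0], [-0.16, -0.987, -0.001], [-0.0, 0.001, -1.0]]
wrist_force: [4.2, -2.5, -7.3]
width: 0.0112
grasp_force: 58.7
```

Run:
```python
from h import *
fs=[]
im,d=cams.capture('side'); save('s2.png',im[150:350,150:450].repeat(2,0).repeat(2,1))
for i in range(4): cams.capture('top') ; fs.append(robot.read_state()['wrist_force'])
print(np.round(fs,1).tolist())
```

```text
[[3.3, -2.9, -8.1], [3.7, -2.5, -7.5], [4.4, -2.3, -7.0], [4.0, -2.0, -7.9]]
```

View pics/s2.png

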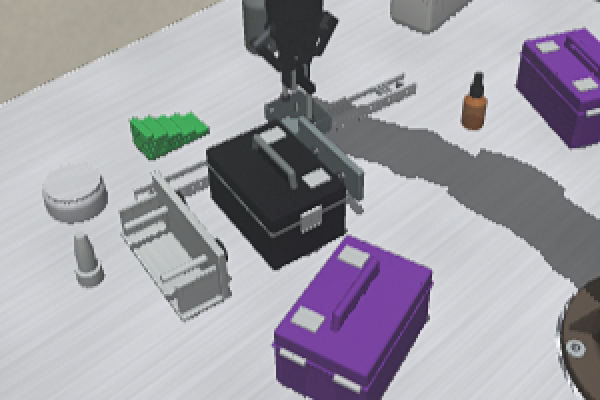

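```bash
python3 -m creep '[[0,0,-2,0,0,0,0],[0,0,-4,0,0,0,0],[0,0,-6,0,0,0,0],[0,0,-8,0,0,0,0],[0,0,-10,0,0,0,0],[0,0,-12,0,0,0,0],[0,0,-12,0,0,0,0],[0,0,-12,0,0,0,0]]'
```

```text
t: 8.6
position: [0.5767, 0.0531, 0.0937]
orientation: [[0.987, -0.16, -0.0], [-0.16, -0.987, -0.001], [-0.0, 0.001, -1.0]]
wrist_force: [4.7, -3.5, -6.8]
width: 0.0109
grasp_force: 58.7
```

The crop shows the box around (280,195), upright and square in front of the pad, and not yet at the buffers near (220,250). The carriage has moved about 142 mm so far, so I'll continue in smaller steps.

```bash
python3 -m creep '[[0,0,-2,0,0,0,0],[0,0,-4,0,0,0,0],[0,0,-6,0,0,0,0],[0,0,-8,0,0,0,0],[0,0,-8,0,0,0,0],[0,0,-8,0,0,0,0]]'
```

```text
t: 9.2
position: [0.578, 0.061, 0.0937]
orientation: [[0.987, -0.16, -0.0], [-0.16, -0.987, -0.001], [-0.0, 0.001, -1.0]]
wrist_force: [4.4, -3.2, -8.7]
width: 0.0109
grasp_force: 58.7
```

Run:
```python
from h import *
im,d=cams.capture('top')
r,c=np.mgrid[0:400,0:640]
P=pts('top',d,np.c_[c.ravel(),r.ravel()])
a=np.radians(80.8);o=np.array([.552,-.087])
Y=(P[:,:2]-o)@[np.cos(a),np.sin(a)]; X=(P[:,:2]-o)@[np.sin(a),-np.cos(a)]
for n,x,y,z in (('toolbox',(-.2,-.03),(.16,.345),(.085,.1)),('buf/end',(-.2,-.03),(.31,.5),(.03,.1))):
    m=(X>x[0])&(X<x[1])&(Y>y[0])&(Y<y[1])&(P[:,2]>z[0])&(P[:,2]<z[1])
    print(n,m.sum(),np.round(np.percentile(Y[m],[.5,2,50,98])*1000))
b=[robot.read_state()['wrist_force']]
for i in range(3): cams.capture('top'); b.append(robot.read_state()['wrist_force'])
print(np.round(np.mean(b,0),1))
```

```text
toolbox 2602 [208. 210. 259. 315.]
buf/end 1203 [310. 311. 363. 483.]
[ 4.7 -3.3 -7. ]
```

```bash
python3 -m creep '[[0,0,-2,0,0,0,0],[0,0,-4,0,0,0,0],[0,0,-6,0,0,0,0],[0,0,-8,0,0,0,0],[0,0,-8,0,0,0,0],[0,0,-8,0,0,0,0]]'
```

```text
t: 10.0
position: [0.5793, 0.0688, 0.0937]
orientation: [[0.987, -0.16, -0.0], [-0.16, -0.987, -0.001], [-0.0, 0.001, -1.0]]
wrist_force: [3.5, -3.9, -7.3]
width: 0.0107
grasp_force: 58.7
```

```bash
python3 -m creep '[[0,0,-2,0,0,0,0],[0,0,-4,0,0,0,0],[0,0,-6,0,0,0,0],[0,0,-7,0,0,0,0],[0,0,-7,0,0,0,0],[0,0,-7,0,0,0,0]]'
```

```text
t: 10.6
position: [0.5804, 0.0756, 0.0937]
orientation: [[0.987, -0.16, -0.0], [-0.16, -0.987, -0.001], [-0.0, 0.001, -1.0]]
wrist_force: [3.9, -3.0, -7.6]
width: 0.0109
grasp_force: 58.7
```

```bash
python3 -m creep '[[0,0,-2,0,0,0,0],[0,0,-4,0,0,0,0],[0,0,-6,0,0,0,0],[0,0,-7,0,0,0,0],[0,0,-7,0,0,0,0],[0,0,-7,0,0,0,0]]'
```

```text
t: 11.2
position: [0.5815, 0.0824, 0.0936]
orientation: [[0.987, -0.16, -0.0], [-0.16, -0.987, -0.001], [-0.0, 0.001, -1.0]]
wrist_force: [3.9, -4.0, -8.3]
width: 0.011
grasp_force: 58.7
```

```bash
python3 -m creep '[[0,0,-2,0,0,0,0],[0,0,-4,0,0,0,0],[0,0,-5,0,0,0,0],[0,0,-6,0,0,0,0],[0,0,-6,0,0,0,0],[0,0,-6,0,0,0,0]]'
```

```text
t: 11.8
position: [0.5824, 0.0882, 0.0936]
orientation: [[0.987, -0.16, -0.0], [-0.16, -0.987, -0.002], [-0.0, 0.002, -1.0]]
wrist_force: [3.9, -3.9, -7.0]
width: 0.0112
grasp_force: 58.7
```

```bash
python3 -m creep '[[0,0,-2,0,0,0,0],[0,0,-4,0,0,0,0],[0,0,-5,0,0,0,0],[0,0,-6,0,0,0,0],[0,0,-6,0,0,0,0],[0,0,-6,0,0,0,0]]'
```

```text
t: 12.4
position: [0.5832, 0.0936, 0.0935]
orientation: [[0.987, -0.161, -0.001], [-0.161, -0.987, -0.002], [-0.0, 0.002, -1.0]]
wrist_force: [4.1, -6.1, -6.6]
width: 0.0111
grasp_force: 58.7
```

```bash
python3 -m creep '[[0,0,-1,0,0,0,0],[0,0,-2,0,0,0,0],[0,0,-3,0,0,0,0],[0,0,-4,0,0,0,0],[0,0,-4,0,0,0,0],[0,0,-4,0,0,0,0]]'
python3 - <<'E'
from h import *
b=[]
for i in range(4): cams.capture('top'); S=robot.read_state(); b.append(np.r_[S['wrist_force'],S['position'][1]*1000])
print(np.round(np.mean(b,0),2))
E
```

```text
t: 13.0
position: [0.5837, 0.0963, 0.0933]
orientation: [[0.987, -0.161, -0.002], [-0.161, -0.987, -0.004], [-0.001, 0.004, -1.0]]
wrist_force: [3.9, -8.2, -7.9]
width: 0.0111
grasp_force: 58.7
[ 3.46 -8.79 -7.1  96.31]
```

```bash
cat > st.py <<'E'
from h import *
b=[]
for i in range(4): cams.capture('top'); S=robot.read_state(); b.append(np.r_[S['wrist_force'],np.array(S['position'])*1000])
print(S['t'],np.round(np.mean(b,0),2))
E
python3 -m creep '[[0,0,-1,0,0,0,0],[0,0,-2,0,0,0,0],[0,0,-3,0,0,0,0],[0,0,-4,0,0,0,0],[0,0,-5,0,0,0,0],[0,0,-5,0,0,0,0],[0,0,-5,0,0,0,0]]'; python3 st.py
```

```text
t: 13.9
position: [0.5842, 0.0997, 0.0931]
orientation: [[0.987, -0.162, -0.002], [-0.162, -0.987, -0.005], [-0.001, 0.006, -1.0]]
wrist_force: [3.7, -12.6, -6.8]
width: 0.0113
grasp_force: 58.8
14.1 [  2.99 -12.85  -6.9  584.23  99.63  93.07]
```

```bash
python3 -m creep '[[0,0,0,1,0,0,0],[0,0,0,2,0,0,0],[0,0,0,3,0,0,0],[0,0,0,4,0,0,0],[0,0,0,5,0,0,0],[0,0,0,5,0,0,0]]'; python3 st.py
```

```text
t: 14.7
position: [0.5843, 0.0998, 0.0891]
orientation: [[0.987, -0.162, -0.002], [-0.162, -0.987, -0.005], [-0.001, 0.005, -1.0]]
wrist_force: [-1.3, -13.5, 3.8]
width: 0.0114
grasp_force: 60.4
14.9 [ -1.06 -12.82   3.28 584.34  99.83  89.11]
```

```bash
python3 -m creep '[[0,0,-0.5,0,0,0,0],[0,0,-1,0,0,0,0],[0,0,-1.5,0,0,0,0],[0,0,-2,0,0,0,0],[0,0,-2.5,0,0,0,0],[0,0,-2.5,0,0,0,0]]'; python3 st.py
```

```text
t: 15.5
position: [0.5846, 0.1017, 0.0881]
orientation: [[0.987, -0.163, -0.002], [-0.163, -0.987, -0.006], [-0.001, 0.006, -1.0]]
wrist_force: [3.2, -13.9, -8.1]
width: 0.0106
grasp_force: 58.9
15.7 [  2.36 -13.73  -7.25 584.54 101.67  88.05]
```

The pin found a notch: the bar dropped and Fz is back to the spring pull, with about 14 N on the pad. I'll lower it fully.

```bash
python3 -m creep '[[0,0,0,1.5,0,0,0],[0,0,0,3,0,0,0],[0,0,0,4.5,0,0,0],[0,0,0,5.5,0,0,0],[0,0,0,6.5,0,0,0],[0,0,0,6.5,0,0,0]]'; python3 st.py
```

```text
t: 16.3
position: [0.5846, 0.1021, 0.0818]
orientation: [[0.987, -0.163, -0.002], [-0.163, -0.987, -0.005], [-0.001, 0.006, -1.0]]
wrist_force: [2.7, -12.8, -4.6]
width: 0.011
grasp_force: 59.3
16.5 [  2.23 -13.15  -4.3  584.64 102.07  81.83]
```

```bash
python3 -m creep '[[0,0,1,0.5,0,0,0],[0,0,2,0.5,0,0,0],[0,0,3,0.5,0,0,0],[0,0,3.5,0.5,0,0,0],[0,0,3.5,0.5,0,0,0]]'; python3 st.py
```

```text
t: 17.0
position: [0.5846, 0.1017, 0.0818]
orientation: [[0.987, -0.16, -0.0], [-0.16, -0.987, -0.002], [-0.0, 0.002, -1.0]]
wrist_force: [2.4, -5.7, -3.7]
width: 0.011
grasp_force: 59.2
17.2 [  3.15  -5.63  -4.97 584.6  101.73  81.8 ]
```

```bash
python3 -m creep '[[1,0,2,0,0,0,0],[1,0,2,0,0,0,0],[1,0,2,0,0,0,0],[1,0,2,0,0,0,0],[1,0,2,0,0,0,0],[1,0,2,0,0,0,0]]' && python3 -m creep '[[1,0,0,-10,0,0,0],[1,0,0,-30,0,0,0],[1,0,0,-60,0,0,0],[1,0,0,-100,0,0,0],[1,0,0,-140,0,0,0],[1,0,0,-140,0,0,0],[1,0,0,-140,0,0,0]]'
python3 - <<'E'
from h import *
im,d=cams.capture('wrist'); save('w3.png',im)
im,d=cams.capture('side'); save('s3.png',im)
S=robot.read_state();print(S['position'],S['wrist_force'])
E
```

```text
t: 17.8
position: [0.5844, 0.1014, 0.0819]
orientation: [[0.987, -0.159, 0.0], [-0.159, -0.987, 0.0], [0.0, -0.0, -1.0]]
wrist_force: [0.5, -0.4, 0.4]
width: 0.0855
grasp_force: 0.0
t: 18.5
position: [0.585, 0.1014, 0.2235]
orientation: [[0.987, -0.159, 0.003], [-0.159, -0.987, 0.001], [0.003, -0.001, -1.0]]
wrist_force: [-0.2, -0.4, 0.1]
width: 0.0852
grasp_force: 0.0
[0.58381803 0.10104165 0.22123703] [ 0.50582421  0.34100478 -0.79632814]
```

View pics/w3.png

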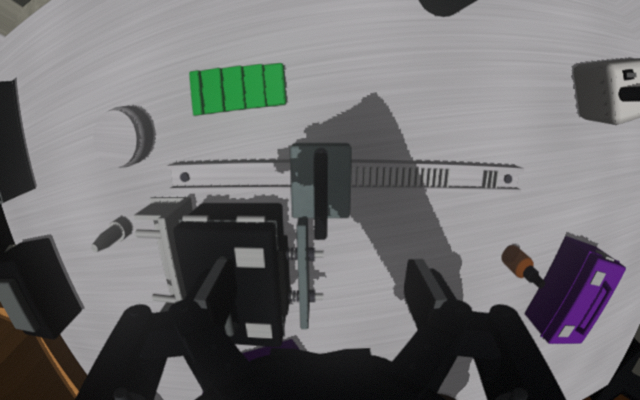

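View pics/s3.png

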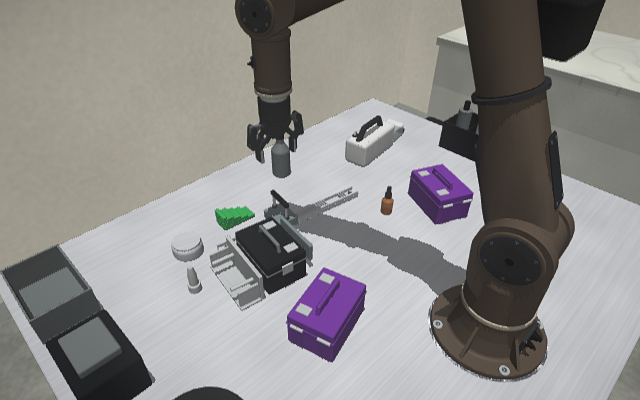

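Run:
```python
from h import *
im,d=cams.capture('top')
r,c=np.mgrid[0:400,0:640]
P=pts('top',d,np.c_[c.ravel(),r.ravel()])
a=np.radians(80.8);o=np.array([.552,-.087])
Y=(P[:,:2]-o)@[np.cos(a),np.sin(a)]; X=(P[:,:2]-o)@[np.sin(a),-np.cos(a)]
m=(X>-.22)&(X<-.03)&(Y>.21)&(Y<.345)&(P[:,2]>.085)&(P[:,2]<.1)
q=cv2.minAreaRect((P[m,:2]*1000).astype(np.float32));print('toolbox',q,np.median(P[m,2]),np.percentile(Y[m],[1,99]))
m=(abs(X)<.06)&(Y>.13)&(Y<.24)&(P[:,2]>.095)&(P[:,2]<.125)
q=cv2.minAreaRect((P[m,:2]*1000).astype(np.float32));print('bar',m.sum(),q,np.median(P[m,2]))
```

```text
toolbox ((482.3345947265625, 220.83106994628906), (105.79280090332031, 160.03834533691406), 81.45462036132812) 0.09057239849620735 [0.24231731 0.34411221]
bar 0 ((0.0, 0.0), (0.0, 0.0), 0.0) nan
  return _methods._mean(a, axis=axis, dtype=dtype,
  ret = ret.dtype.type(ret / rcount)
```

The wrist view shows the bar at (320,195) with the carriage latched. The box at (230,270) is pressed between the pad and the end stop, and the bystanders look unmoved. The box yaw is 81.4° and the rail's about 81°, so it is square. The last force reading, about 13 N, is on target.

```bash
python3 -c "
from cell import robot
print(robot.sign_off())"
```

```text
the job is handed in; nothing more can be done
None
```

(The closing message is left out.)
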